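Load the square blank into the press shuttle

TASK

Take the square blank from the sloping rack and seat it flat on the bottom of the square cavity of the die on the press's pulled-out shuttle, without letting it fall. Then, with the blank seated, slide the shuttle fully home under the press. Leave the other two blanks in the rack and do not disturb the other things on the bench.

Things in the scene. Friction and masses are not known exactly. Their poses are not given: they have to be found in the camera images.
- blank_square: The square blank: plain aluminium, 44 x 44 x 14 mm, 75 g, lying on the sloping rack in one of its three places. Origin: centre of its underside; z is the normal of its flat faces (out of the rack), x runs up the rack's slope and y across it at the start.
- blank_round: The round blank: plain aluminium disc, 44 mm across, 14 mm thick, also on the rack. Origin: centre of its underside; z is the normal of its flat faces (out of the rack), x runs up the rack's slope and y across it at the start.
- blank_oblong: The oblong blank: plain aluminium, 44 mm (its x, up the slope) x 30 mm (its y) x 14 mm, also on the rack. Origin: centre of its underside; z is the normal of its flat faces (out of the rack), x runs up the rack's slope and y across it at the start.
- rack: Fixed rack with a black plate, 260 mm wide (y), sloping up at 32 degrees away from its front (-x) side, which faces the robot. Blanks lie flat on it against an 8 mm high ledge at its foot, at y = -80, 0 and +80 mm in any order. The plate's upper face is 35 mm above the table at the ledge, 93 mm at its top. Origin: table level, under the middle.
- press: Fixed grey bench press on the robot's left; the shuttle comes out of its front (-x). Origin: table level, below the ram axis. Base 170 mm wide (y), x = -260 to 105 mm, 20 mm high; two rails beside the shuttle, 34 mm high. Head 150 mm wide, x = -45 to 105 mm, underside at 118 mm, two punches down to 94 mm; cylinder top at 330 mm.
- shuttle (a joint): How far the shuttle is pulled out of the press, in m: 0 is fully home, at most 0.15. It slides along the press's x axis and needs about 3 N. It carries a steel die plate (74 mm in x, 146 mm in y, top face 55 mm above the table) with a square and a round cavity, and an upright push plate at its front end.
- cavity_square (a point): Centre of the floor of the square cavity in the die plate: 47 x 47 mm, 6 mm deep, sides along x and y, floor 49 mm above the table; the seated blank stands 8 mm proud of the die. Moves with the shuttle; axes as the press's (x points into the press).
- cavity_round (a point): Centre of the floor of the round cavity, 47 mm across, 6 mm deep, 72 mm beside the square one. Axes as the press's.
- push_plate (a point): Middle of the top edge of the outer (front) face of the shuttle's upright push plate: 120 mm wide (y), 8 mm thick, from 35 to 95 mm above the table, its outer face 100 mm in front of the cavities' centre line. Push it along +x of this frame.
- case: Bystander: a black mini-computer case, 150 x 120 x 36 mm. Origin: centre of its underside.
- fan_a: Bystander: a black cooling fan, 60 x 60 x 23 mm. Origin: centre of its underside.
- fan_b: Bystander: a second black cooling fan, 60 x 60 x 23 mm. Origin: centre of its underside.
- driver: Bystander: a torque screwdriver lying on its rest, 200 mm long along its x axis, 28 mm high. Origin: centre of its underside.
- tape: Bystander: a flat paper-coloured tape roll, 76 mm across, 20 mm high. Origin: centre of its underside.
- jar: Bystander: a clear jar with a white cap, 48 mm across, 60 mm high. Origin: centre of its underside.
- heatsink: Bystander: a small dark finned heat sink, 40 x 40 x 24 mm. Origin: centre of its underside.
Mind the look-alikes: they are no part of the job. Leave any orange or yellow look-alike of the blank_square alone.

How it is judged:
By the outcome, as a careful person would: the job done as asked, in the order asked, and still so for the second after the job is handed in, with the robot touching nothing.
It also fails if it takes over 50 s, if anything falls off the work surface, if the arm or the gripper's body presses on something with over 40 N, if the wrist force passes 120 N, or if a joint passes its speed limit or range.

ROBOT

A 6-joint arm with a two-finger parallel gripper is mounted at the origin on the work surface. World frame = base frame: x ahead of the robot, y to its left, z up, the work surface at z = 0. Lengths are in m, angles in rad, forces in N, time in s.
With the tool pointing down it reaches from about 0.25 to 0.725 m from the base axis. Payload 9.7 kg.
Tool frame: the origin (TCP) lies at the very end of the fingers, on their centre line; the grasp point (between the pads) lies 19 mm behind it; y points along the fingers, z is the direction in which the jaws open and shut, and the axes are right-handed (so a half turn about y gives the same grasp; the last joint's range is limited). The gripper opens to 85 mm and grips with 20 to 120 N. Pads are 22 mm wide; open, the fingers measure 114 mm over their backs; the gripper's body (76 mm by 85 mm) begins 54 mm behind the grasp point. The pads swing forward as they close: fully open they stand 13 mm farther back than shut.
Start: joints at [1.266, 0.087, 0.176, 1.66, 0, 1.571], TCP at [0.165, 0.525, 0.231] pointing down, gripper open.
Joint ranges: [-3.13, 3.13], [-0.85, 1.81], [-1.15, 1.24], [-2.2, 2.28], [-1.44, 1.52], [-3.14, 3.14]. Speed limits (rad/s): [2.22, 2.22, 2.57, 3.14, 3.14, 3.14].

INTERFACE

Orientations are given as [roll, pitch, yaw] about the fixed x, y, z axes, in that order (R = Rz(yaw) Ry(pitch) Rx(roll)).
In Python, from cell import bot gives the robot as it stands.
- The arm moves only by the tool play_rows, never from a script. Its argument "deltas" is a list that holds one entry, the list of rows, each a list of 7 numbers: the turn, a rotation vector about the tool's x, y, z in degrees, then the shift along the tool's x, y, z in cm, then the closure in counts, from 0 (fully open) to 255 (shut). In form: [[[ax, ay, az, x, y, z, grip], ...]]. A call has 1 to 20 rows; each row shifts and turns the pose as measured when the row begins, along the tool's axes as they then stand; what a row does not reach is not made up. A row lasts 1/12 s, in which the tool goes at most 41.7 mm and 7.16 degrees, less where a joint would pass 70% of its speed; a pose out of reach is approached as far as the arm can. A call is refused whole if a number of a shift passes 4.17 or a number of a turn 7.16, either way. A call with a gripper value outside its range is refused whole. The fingers move at their own pace and stop on an object; "newtons" is the grip in N (left out, the last holds). Time passes only in rows, so rows that do not move let the fingers close. It gives the time, the measured TCP pose, the force and the opening at its end, in the units of the state.
- bot.sense(): the state, without advancing time (a new reading comes with each control period).
- bot.grab_frame(name): name is "scene" or "top" or "wrist"; returns a dict with "frame" (480x640x3 uint8, red, green, blue), "vertical_fov" (degrees; the focal length in pixels is half the picture's height over the tangent of half this angle, whatever the lens; pixels are square), "cx", "cy" (the principal point, pixels), "extrinsics" (4x4, takes a point from camera to world coordinates). Camera axes: x right, y up, looking along -z (the intrinsics and any distortion apply to the point x, -y, -z); pixel columns grow to the right and rows downward; lengths in m; the calibration is good to about 2 mm. A picture is of the moment at which its call begins. There is no depth.
- bot.hand_in(): hands the job in, once; it reports no verdict.
Trained networks look in a picture, given as the dict that the camera call returned (one of the last four; its "shot" number tells which), for a name from the list of things; names that differ only in an ending like _2 or _b are one class to them, and where a whole thing is asked for, a point or a joint stands for the part that bears it (a point fixed in the world has none). Each returns a list of dicts, best first, with "p" (0 to 1); they miss things now and then, are a little off and sometimes report something else, mostly with a low value. They report only what shows in the picture. A call takes as long as a camera call. They do not tell look-alikes from the thing itself.
- bot.regions_of(query, picture): "pixels" (480x640 bool, what is visible of it) and "point" ([column, row] as shares, 0 to 1, of the picture: columns of its width, rows of its height, amid what is visible of it).
- bot.tip_of(query, picture): "point" ([column, row] as shares, 0 to 1, of the picture: columns of its width, rows of its height: a listed point, or the origin of a listed thing).
The state is a dict: "t": time; "joint_pos": joint angles; "dq": joint speeds; "joint_torque": joint torques, N m; "tcp_pos": TCP position; "tcp_rot": TCP orientation; "contact_force": force on the tool from outside, world axes, zero at the start; "torque": the same for the moment, N m; "gripper_width": finger opening in m.
Only numpy, scipy, OpenCV 4.12 (cv2) and the standard library are available. Lean on these libraries where they do the work, as an engineer would, in place of code of your own. Each camera call takes 0.05 s, during which the arm holds its last target. There are 200 camera calls.

## Working session

There is one attempt and no reset: what is moved stays moved. The work goes in short steps, Python scripts to look and compute and a tool call to move; the robot and the scene stay as the last step left them, time stands still between calls to the robot, and variables do not carry over. Pictures are saved under pics/ and viewed, about 8 in all and at most 12, crops included, and the job is handed in when it is done.

Besides the shell and the picture viewer there is one more tool, called after ">>>" as name([rows], argument=value, ...), one row to a line, values as JSON. play_rows: Moves the arm, as the interface text tells. Its arguments: {"type":"object","properties":{"deltas":{"type":"array"},"newtons":{"type":"number"}},"required":["deltas"]}

```bash
mkdir -p pics; ls; cat > h.py <<'E'
import numpy as np, cv2
from cell import bot
from scipy.spatial.transform import Rotation as R
def pk(f):
    h=f["frame"].shape[0]; fl=h/2/np.tan(np.radians(f["vertical_fov"])/2)
    return fl,f["cx"],f["cy"],np.array(f["extrinsics"])
def ray(f,u,v):
    fl,cx,cy,T=pk(f); d=T[:3,:3]@np.array([(u-cx)/fl,-(v-cy)/fl,-1.]); return T[:3,3],d
def atz(f,u,v,z):
    o,d=ray(f,u,v); return o+d*(z-o[2])/d[2]
def proj(f,P):
    fl,cx,cy,T=pk(f); p=(np.atleast_2d(P)-T[:3,3])@T[:3,:3]; return np.c_[cx+fl*p[:,0]/-p[:,2],cy-fl*p[:,1]/-p[:,2]]
def tri(fs,uvs):
    A=np.zeros((3,3));b=np.zeros(3)
    for f,(u,v) in zip(fs,uvs):
        o,d=ray(f,u,v);d/=np.linalg.norm(d);M=np.eye(3)-np.outer(d,d);A+=M;b+=M@o
    return np.linalg.solve(A,b)
def save(n,im): cv2.imwrite("pics/"+n+".png",cv2.cvtColor(im,cv2.COLOR_RGB2BGR))
E
python3 - <<'E'
from h import *
s=bot.sense();print({k:np.round(v,3).tolist() for k,v in s.items()})
fs={}
for n in["scene","top"]:
    f=bot.grab_frame(n);fs[n]=f;save(n+"0",f["frame"]);print(n,{k:v for k,v in f.items() if k not in("frame",)})
    for q in["blank_square","rack","cavity_square","cavity_round","push_plate","press"]:
        r=bot.tip_of(q,f); print(n,q,[(round(x["p"],2),round(x["point"][0]*640,1),round(x["point"][1]*480,1)) for x in r[:4]])
E
```

```text
pics
{'t': 0.0, 'joint_pos': [1.266, 0.087, 0.175, 1.66, -0.0, 1.571], 'dq': [0.0, 0.001, 0.001, -0.002, 0.0, 0.001], 'joint_torque': [-0.0, -52.039, 46.48, 0.016, -0.0, 0.0], 'tcp_pos': [0.165, 0.524, 0.231], 'tcp_rot': [-1.572, -0.0, -0.305], 'contact_force': [0.072, -0.156, 0.779], 'torque': [0.016, 0.026, 0.001], 'gripper_width': 0.085}
scene {'vertical_fov': 56.92261852654198, 'cx': 321.2618044622101, 'cy': 243.7784963455068, 'extrinsics': array([[ 0.22589658, -0.80040381,  0.55526973,  1.1724502 ],
       [ 0.97403984,  0.19420694, -0.11631877, -0.12302276],
       [-0.01473525,  0.56713085,  0.82349588,  1.04354373],
       [ 0.        ,  0.        ,  0.        ,  1.        ]]), 'shot': 1}
scene blank_square [(0.65, 278.8, 225.9), (0.62, 240.2, 264.5), (0.59, 242.0, 234.4), (0.58, 211.1, 227.9)]
scene rack [(0.61, 239.3, 283.0), (0.41, 424.5, 256.0)]
scene cavity_square [(0.88, 411.2, 233.9), (0.72, 189.7, 337.6)]
scene cavity_round [(0.82, 423.8, 254.8)]
scene push_plate [(0.64, 389.6, 247.3), (0.52, 424.4, 253.5), (0.36, 412.9, 231.9), (0.25, 238.0, 263.5)]
scene press [(0.58, 455.2, 244.5)]
top {'vertical_fov': 45.093987937052404, 'cx': 315.53740314480984, 'cy': 239.74444565213892, 'extrinsics': array([[-4.07207578e-02,  9.72619607e-01, -2.28807605e-01,
         2.17408702e-01],
       [-9.99169515e-01, -3.99707617e-02,  7.91316934e-03,
        -5.82164537e-05],
       [-1.44911059e-03,  2.28939814e-01,  9.73439501e-01,
         1.44707447e+00],
       [ 0.00000000e+00,  0.00000000e+00,  0.00000000e+00,
         1.00000000e+00]]), 'shot': 2}
top blank_square [(0.86, 390.8, 305.6), (0.8, 350.3, 312.9), (0.7, 397.0, 250.7), (0.66, 427.4, 324.1)]
top rack [(0.6, 394.7, 242.3)]
top cavity_square [(0.97, 198.5, 251.7), (0.54, 479.6, 332.0)]
top cavity_round [(0.75, 200.5, 225.9)]
top push_plate [(0.75, 241.1, 226.5)]
top press [(0.71, 153.7, 245.6), (0.18, 233.6, 179.7)]
```

View pics/scene0.png

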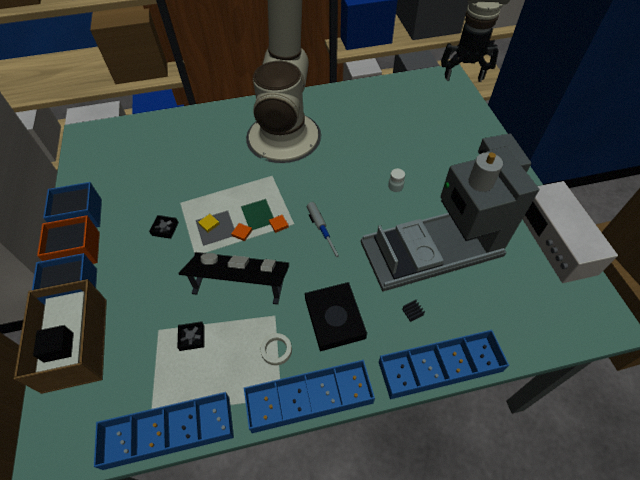

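View pics/top0.png

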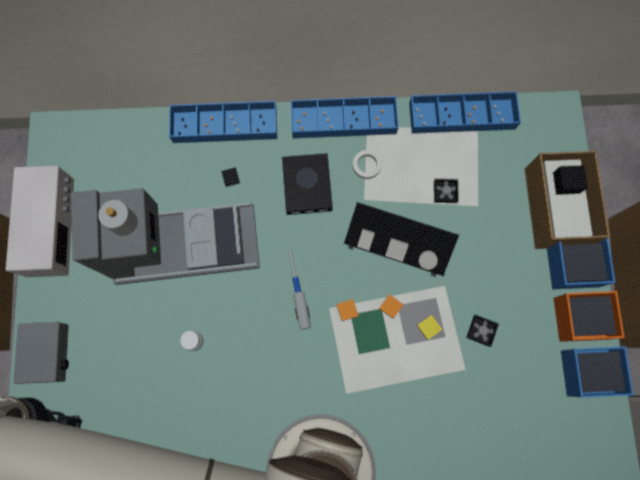

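The top view shows three blanks on the rack: oblong ~(366,240), square ~(397,250), round ~(428,260). The look-alikes on the paper are orange at (347,310) and (391,306), and yellow at (430,327). The press is at the left, with its shuttle pulled out toward the right (-y) and the square cavity at ~(201,252). My choice is the grey blank at (397,250), which I'll check in a close crop.

```bash
python3 - <<'E'
from h import *
f=bot.grab_frame("top");im=f["frame"]
a=cv2.resize(im[195:280,335:465],None,fx=6,fy=6,interpolation=cv2.INTER_CUBIC)[:, :780]
b=cv2.resize(im[195:285,115:265],None,fx=5,fy=5,interpolation=cv2.INTER_CUBIC)
save("ctop",np.clip(a*1.6,0,255).astype(np.uint8));save("cpress",np.clip(b*1.6,0,255).astype(np.uint8))
# regions / min area rects
for q in["blank_square","blank_round","blank_oblong","rack","push_plate","cavity_square"]:
    for r in bot.regions_of(q,f)[:4]:
        m=r["pixels"].astype(np.uint8);c=max(cv2.findContours(m,0,1)[0],key=cv2.contourArea);
        print(q,round(r["p"],2),m.sum(),np.round(cv2.minAreaRect(c)[0],1),np.round(cv2.boxPoints(cv2.minAreaRect(c)),0).tolist())
E
```

```text
blank_square 0.77 266 [396.7 249.4] [[386.0, 255.0], [391.0, 239.0], [407.0, 244.0], [402.0, 260.0]]
blank_square 0.72 331 [390.8 305.8] [[378.0, 308.0], [389.0, 293.0], [404.0, 304.0], [393.0, 319.0]]
blank_square 0.7 319 [429.1 326.4] [[416.0, 325.0], [431.0, 314.0], [442.0, 328.0], [427.0, 339.0]]
blank_square 0.54 292 [346.9 309.7] [[336.0, 304.0], [353.0, 299.0], [358.0, 315.0], [341.0, 321.0]]
blank_round 0.66 296 [427. 259.] [[418.0, 250.0], [436.0, 250.0], [436.0, 268.0], [418.0, 268.0]]
blank_round 0.37 3388 [212.9 237.7] [[181.0, 210.0], [239.0, 204.0], [245.0, 265.0], [186.0, 271.0]]
blank_oblong 0.73 215 [365.4 238.8] [[357.0, 245.0], [362.0, 229.0], [374.0, 232.0], [368.0, 249.0]]
rack 0.83 3924 [400.2 239.6] [[342.0, 245.0], [357.0, 200.0], [459.0, 234.0], [444.0, 279.0]]
push_plate 0.74 3331 [212.9 236.9] [[182.0, 209.0], [239.0, 204.0], [244.0, 265.0], [187.0, 270.0]]
cavity_square 0.74 3303 [213.2 237.1] [[183.0, 209.0], [240.0, 205.0], [244.0, 265.0], [187.0, 269.0]]
```

View pics/ctop.png

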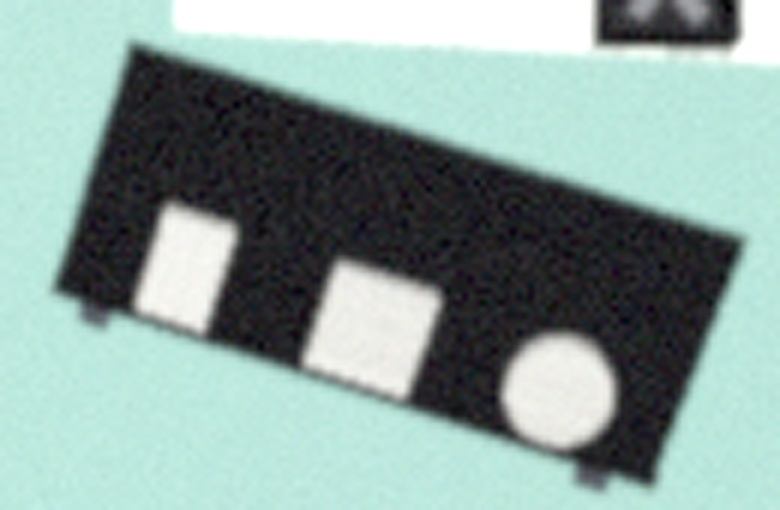

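View pics/cpress.png

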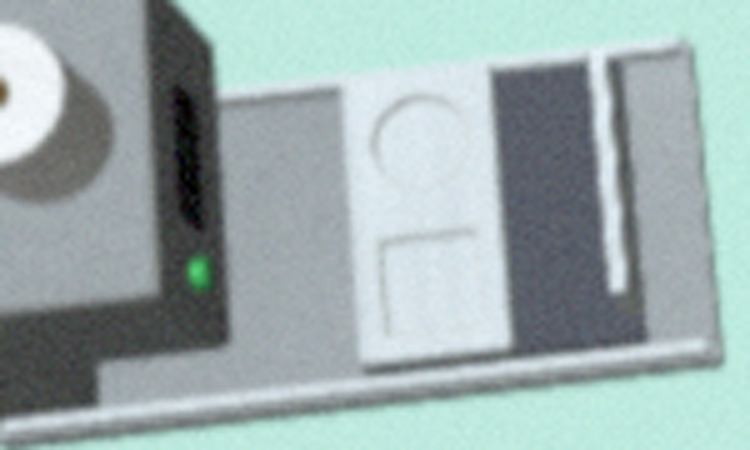

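```bash
cat >> h.py <<'E'
from scipy.optimize import least_squares
def Rrack(yaw): return R.from_euler('z',yaw)*R.from_euler('y',-np.radians(32))
def blank(p): # p x,y,yaw of underside centre; z=.0467 ; top-face corners UL(up-slope,+y),UR,LR,LL
    c=np.array([[22,22,14],[22,-22,14],[-22,-22,14],[-22,22,14]])*1e-3
    return Rrack(p[2]).apply(c)+[p[0],p[1],.0467]
def fitn(f,model,uv,x0):
    r=least_squares(lambda p:(proj(f,model(p))-uv).ravel(),x0); return r.x,np.abs(r.fun).max()
E
python3 - <<'E'
from h import *
f=bot.grab_frame("top");s=bot.grab_frame("scene")
uv=np.array([[340,258],[443,295],[408,400],[300,365]])/6+[335,195]
print("blank",fitn(f,blank,uv,[.45,-.2,-.3]))
rk=np.array([[132,42],[745,238],[655,487],[55,290]])/6+[335,195]
W=[atz(f,*rk[0],.093),atz(f,*rk[1],.093),atz(f,*rk[2],.035),atz(f,*rk[3],.035)];W=np.array(W);print(W.round(4),np.linalg.norm(W[0]-W[1]),np.linalg.norm(W[2]-W[3]))
def die(p):
    c=np.array([[37,-109],[-37,-109],[-37,37],[37,37]])*1e-3
    return None
dp=np.array([[340,88],[492,70],[512,350],[360,368]])/5+[115,195]
D=np.array([atz(f,*u,.055) for u in dp]);print(D.round(4),[round(np.linalg.norm(D[i]-D[(i+1)%4]),4) for i in range(4)])
cs=[]
for n,q in((f,"cavity_square"),(s,"cavity_square")): cs.append([np.array(bot.tip_of(q,n)[0]["point"])*[640,480]])
print("cav tri",tri([f,s],[c[0] for c in cs]).round(4),"top@.049",atz(f,*cs[0][0],.049).round(4),"scene",atz(s,*cs[1][0],.049).round(4))
pp=np.array(bot.tip_of("push_plate",f)[0]["point"])*[640,480];print("pp",atz(f,*pp,.095).round(4))
b=np.array([[610,292],[628,292],[590,58],[606,58]])/5+[115,195];print([atz(f,*u,.095).round(3) for u in b])
for r in bot.tip_of("blank_square",s)[:5]: print("sc blank",(np.array(r["point"])*[640,480]).round(1),atz(s,*(np.array(r["point"])*[640,480]),.0467).round(4))
E
```

```text
blank (array([ 0.5167044 , -0.2132322 , -0.37544145]), np.float64(1.0214569845404355))
[[ 0.6262 -0.1162  0.093 ]
 [ 0.534  -0.3575  0.093 ]
 [ 0.4438 -0.3255  0.035 ]
 [ 0.5371 -0.0828  0.035 ]] 0.2583342108209991 0.2599526498068167
[[0.628  0.3172 0.055 ]
 [0.6342 0.2411 0.055 ]
 [0.491  0.2314 0.055 ]
 [0.4851 0.3057 0.055 ]] [np.float64(0.0763), np.float64(0.1435), np.float64(0.0746), np.float64(0.1433)]
cav tri [0.5301 0.2689 0.0497] top@.049 [0.5314 0.2733 0.049 ] scene [0.5294 0.2646 0.049 ]
pp [0.5784 0.1733 0.095 ]
[array([0.509, 0.178, 0.095]), array([0.509, 0.169, 0.095]), array([0.626, 0.186, 0.095]), array([0.626, 0.179, 0.095])]
sc blank [246.2 233.4] [ 0.4168 -0.1776  0.0467]
sc blank [208.6 226.9] [ 0.369  -0.2781  0.0467]
sc blank [163.5 228.3] [ 0.3437 -0.4026  0.0467]
```

>>> play_rows([
  [[0,0,0,2.5,0.2,-3.1,75],[0,0,0,2.5,0.2,-3.1,75],[0,0,0,2.5,0.2,-3.1,75],[0,0,0,2.5,0.2,-3.1,75],[0,0,0,2.5,0.2,-3.1,75],[0,0,0,2.5,0.2,-3.1,75],[0,0,0,2.5,0.2,-3.1,75],[0,0,0,2.5,0.2,-3.1,75],[0,0,0,2.5,0.2,-3.1,75],[0,0,0,2.5,0.2,-3.1,75],[0,0,0,2.5,0.2,-3.1,75],[0,0,0,2.5,0.2,-3.1,75],[0,0,0,2.5,0.2,-3.1,75],[0,0,0,2.5,0.2,-3.1,75],[0,0,0,2.5,0.2,-3.1,75],[0,0,0,2.5,0.2,-3.1,75],[0,0,0,2.5,0.2,-3.1,75],[0,0,0,2.5,0.2,-3.1,75]],
], newtons=30)

```text
t: 2.85
tcp_pos: [0.4333, -0.1657, 0.1944]
tcp_rot: [-1.569, -0.012, -0.293]
contact_force: [0.8, 1.0, -0.2]
gripper_width: 0.0603
```

```bash
cat >> h.py <<'E'
def todo(pos,Rt):
    s=bot.sense(); p=np.array(s["tcp_pos"]);Rc=R.from_euler('xyz',s["tcp_rot"])
    print("t",round(s["t"],2),"tcp",p.round(4),"F",np.round(s["contact_force"],1),"w",round(s["gripper_width"],4))
    print("rotvec deg(tool)",np.degrees((Rc.inv()*Rt).as_rotvec()).round(2),"shift cm now-axes",(Rc.inv().apply(pos-p)*100).round(2),"final-axes",(Rt.inv().apply(pos-p)*100).round(2))
RX=R.from_euler('x',-np.pi/2)
def grasp(bx,by,yaw,h): # tcp h above underside along normal
    Rr=Rrack(yaw); return np.array([bx,by,.0467])+Rr.apply([0,0,h]), Rr*RX
E
python3 - <<'E'
from h import *
todo(*grasp(.5167,-.2132,-.366,.13))
E
```

```text
t 2.85 tcp [ 0.4333 -0.1657  0.1944] F [ 0.8  1.  -0.2] w 0.0603
rotvec deg(tool) [ -1.31   4.02 -31.32] shift cm now-axes [ 2.44  3.77 -1.65] final-axes [ 0.22  4.55 -1.45]
```

>>> play_rows([
  [[-0.3,0.8,-6.3,0,0,-0.3,75],[-0.3,0.8,-6.3,0,0,-0.3,75],[-0.3,0.8,-6.3,0,0,-0.3,75],[-0.3,0.8,-6.3,0,0,-0.3,75],[-0.2,0.8,-6.1,0,0,-0.3,75],[0,0,0,0.2,1.0,0,75],[0,0,0,0,0,0,75],[0,0,0,0,0,0,75]],
])

```text
t: 3.52
tcp_pos: [0.4385, -0.1937, 0.1644]
tcp_rot: [-1.574, -0.541, -0.379]
contact_force: [-0.2, 0.5, 1.0]
gripper_width: 0.0605
```

```bash
python3 - <<'E'
from h import *
todo(*grasp(.5167,-.2132,-.366,.13))
f=bot.grab_frame("wrist");print({k:np.round(v,4).tolist() for k,v in f.items() if k!="frame"})
im=f["frame"].copy()
for c in [(.5167,-.2132)]:
    for u in proj(f,blank([c[0],c[1],-.366])): print("pred",u.round(1)); cv2.circle(im,tuple(int(a) for a in u),3,(255,0,0),1)
s=bot.sense();print("tcp px",proj(f,np.array(s["tcp_pos"])).round(1))
for q in["blank_square"]:
    for r in bot.regions_of(q,f)[:3]:
        m=r["pixels"].astype(np.uint8);c=max(cv2.findContours(m,0,1)[0],key=cv2.contourArea)
        print(q,round(r["p"],2),m.sum(),cv2.approxPolyDP(c,8,True)[:,0].tolist())
save("w1",im)
E
```

```text
t 3.52 tcp [ 0.4385 -0.1937  0.1644] F [-0.2  0.5  1. ] w 0.0605
rotvec deg(tool) [ 0.56 -0.65 -1.01] shift cm now-axes [0.56 1.2  0.99] final-axes [0.55 1.22 0.97]
{'vertical_fov': 68.9852, 'cx': 315.4637, 'cy': 240.769, 'extrinsics': [[0.3723, -0.6266, -0.6846, 0.3134], [0.9281, 0.2495, 0.2763, -0.1428], [-0.0023, -0.7383, 0.6745, 0.2504], [0.0, 0.0, 0.0, 1.0]], 'shot': 6}
pred [355.4 264.3]
pred [302.1 264.7]
pred [300.9 212.2]
pred [356.5 211.7]
tcp px [[314.7 302.3]]
blank_square 0.95 5727 [[255, 0], [244, 71], [308, 88], [326, 14]]
blank_square 0.76 491 [[432, 0], [443, 20], [472, 1]]
blank_square 0.75 4580 [[59, 0], [58, 25], [130, 67], [139, 60], [157, 0]]
```

View pics/w1.png

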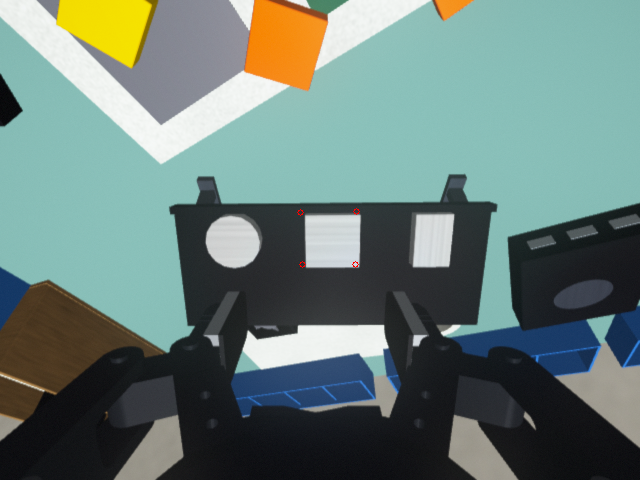

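The wrist view shows the round, square and oblong blanks at x≈233, 333 and 432. The square spans about (305,213) to (360,268), 3–4 px from my prediction, and the fingertips are near row 292 at x≈240 and 390.

```bash
cat >> h.py <<'E'
def wristfit(f,x0,box):
    g=cv2.cvtColor(f["frame"],cv2.COLOR_RGB2GRAY);m=np.zeros_like(g);u0,v0,u1,v1=box
    m[v0:v1,u0:u1]=(g[v0:v1,u0:u1]>110)*255
    c=max(cv2.findContours(m,0,1)[0],key=cv2.contourArea);r=cv2.minAreaRect(c);return c,r
E
python3 - <<'E'
from h import *
f=bot.grab_frame("wrist")
c,r=wristfit(f,None,(275,195,395,285));b=cv2.boxPoints(r);print(r,b.round(1).tolist())
ap=cv2.approxPolyDP(c,5,True)[:,0];print(ap.tolist())
P=proj(f,blank([.5167,-.2132,-.366]))
src=ap if len(ap)==4 else b
uv=np.array([min(src,key=lambda q:np.hypot(*(q-p))) for p in P]).astype(float)+[.5,.5]-[.5,.5]
print(uv.tolist(),fitn(f,blank,uv,[.5167,-.2132,-.366]))
s=bot.sense();Rc=R.from_euler('xyz',s["tcp_rot"]);t=np.array(s["tcp_pos"])
for d in(0,5,10,13): print(d,proj(f,Rc.apply(np.array([[a,-d,z] for z in(30,44) for a in(-11,11)])*1e-3)+t).round(0).tolist())
im=cv2.resize(f["frame"][250:370,180:340],None,fx=4,fy=4);save("tipcrop",np.clip(im*2.,0,255).astype(np.uint8))
E
```

```text
((332.5, 240.5), (53.0, 55.0), 90.0) [[305.0, 214.0], [360.0, 214.0], [360.0, 267.0], [305.0, 267.0]]
[[305, 214], [306, 267], [357, 267], [360, 215]]
[[357.0, 267.0], [306.0, 267.0], [305.0, 214.0], [360.0, 215.0]] (array([ 0.52108111, -0.21202496, -0.39002731]), np.float64(1.0081448947680656))
0 [[382.0, 280.0], [380.0, 324.0], [414.0, 280.0], [410.0, 324.0]]
5 [[385.0, 284.0], [382.0, 330.0], [417.0, 284.0], [413.0, 330.0]]
10 [[387.0, 289.0], [384.0, 336.0], [420.0, 289.0], [416.0, 336.0]]
13 [[388.0, 292.0], [385.0, 340.0], [423.0, 292.0], [418.0, 340.0]]
```

View pics/tipcrop.png

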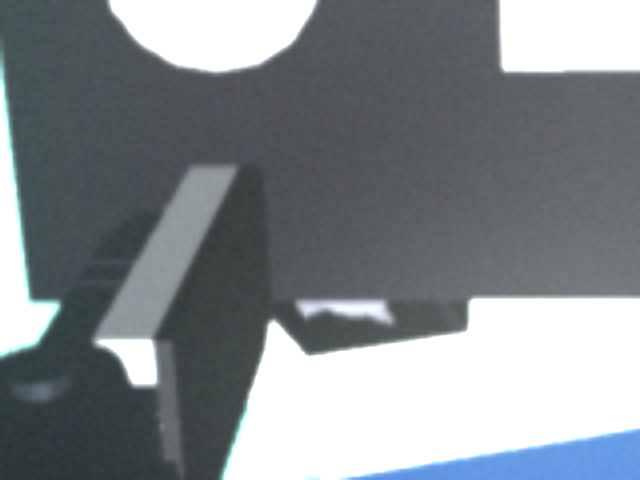

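```bash
python3 - <<'E'
from h import *
todo(*grasp(.5193,-.2117,-.366,.05))
E
```

```text
t 3.67 tcp [ 0.4395 -0.1939  0.1645] F [ 0.5 -0.2  0.2] w 0.0604
rotvec deg(tool) [ 0.54 -0.63 -1.1 ] shift cm now-axes [0.78 9.25 1.29] final-axes [0.62 9.28 1.19]
```

>>> play_rows([
  [[0.5,-0.6,-1.1,0.7,0,1.25,75],[0,0,0,0,2.5,0,75],[0,0,0,0,2.5,0,75],[0,0,0,0,2.0,0,75],[0,0,0,0,1.5,0,75],[0,0,0,0,0,0,75],[0,0,0,0,0,0,75]],
])

```text
t: 4.25
tcp_pos: [0.4987, -0.2016, 0.0955]
tcp_rot: [-1.571, -0.552, -0.364]
contact_force: [-0.1, 0.5, 0.3]
gripper_width: 0.0602
```

```bash
python3 - <<'E'
from h import *
todo(*grasp(.5193,-.2117,-.366,.02))
f=bot.grab_frame("wrist")
P=proj(f,blank([.5193,-.2117,-.366]));print(P.round(1).tolist())
u0,v0=P.min(0).astype(int)-12;u1,v1=P.max(0).astype(int)+12
c,r=wristfit(f,None,(u0,v0,u1,v1));ap=cv2.approxPolyDP(c,5,True)[:,0];print(ap.tolist(),r)
src=ap if len(ap)==4 else cv2.boxPoints(r)
uv=np.array([min(src,key=lambda q:np.hypot(*(q-p))) for p in P]).astype(float)
print(fitn(f,blank,uv,[.5167,-.2132,-.366]))
save("w2",np.clip(f["frame"]*1.5,0,255).astype(np.uint8))
E
```

```text
t 4.25 tcp [ 0.4987 -0.2016  0.0955] F [-0.1  0.5  0.3] w 0.0602
rotvec deg(tool) [-0.05  0.11 -0.4 ] shift cm now-axes [-0.62  3.36 -0.21] final-axes [-0.65  3.36 -0.21]
[[349.5, 295.8], [272.7, 295.8], [270.0, 220.7], [351.9, 220.8]]
[[271, 222], [273, 298], [350, 298], [352, 222]] ((311.5, 260.0), (76.0, 83.0), 90.0)
(array([ 0.52070287, -0.21196042, -0.36683945]), np.float64(0.9096991899103841))
```

View pics/w2.png

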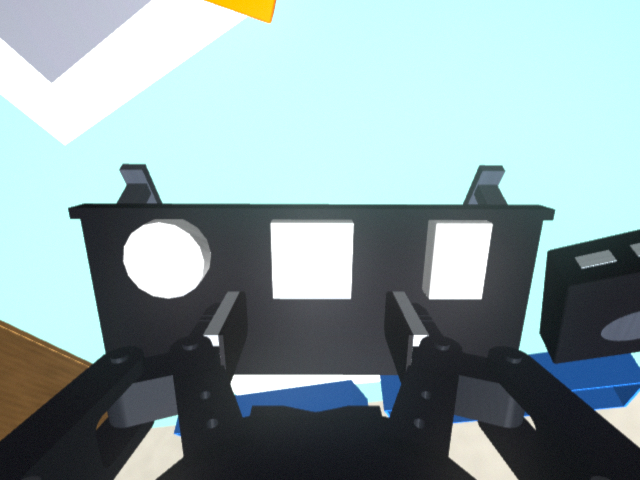

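>>> play_rows([
  [[0,0,-0.4,-0.5,0,-0.2,75],[0,0,0,0,1.5,0,75],[0,0,0,0,1.5,0,75],[0,0,0,0,1.0,0,75],[0,0,0,0,0.5,0,75],[0,0,0,0,0,0,75],[0,0,0,0,0,0,75]],
])

```text
t: 4.88
tcp_pos: [0.5173, -0.2116, 0.0605]
tcp_rot: [-1.572, -0.567, -0.363]
contact_force: [-0.4, -1.0, 0.5]
gripper_width: 0.0598
```

```bash
python3 - <<'E'
from h import *
todo(*grasp(.5207,-.212,-.366,.0))
E
```

```text
t 4.88 tcp [ 0.5173 -0.2116  0.0605] F [-0.4 -1.   0.5] w 0.0598
rotvec deg(tool) [-0.03  0.12  0.48] shift cm now-axes [-0.46  1.34  0.08] final-axes [-0.45  1.34  0.08]
```

>>> play_rows([
  [[0,0,0.4,-0.45,0,0.1,75],[0,0,0,0,0.4,0,75],[0,0,0,0,0.4,0,75],[0,0,0,0,0.3,0,75],[0,0,0,0,0,0,75]],
])

```text
t: 5.3
tcp_pos: [0.5201, -0.2116, 0.0505]
tcp_rot: [-1.572, -0.563, -0.363]
contact_force: [-0.2, 0.4, -0.7]
gripper_width: 0.0604
```

```bash
python3 - <<'E'
from h import *
todo(*grasp(.5207,-.212,-.366,.0))
E
```

```text
t 5.3 tcp [ 0.5201 -0.2116  0.0505] F [-0.2  0.4 -0.7] w 0.0604
rotvec deg(tool) [-0.03  0.13  0.24] shift cm now-axes [-0.15  0.36 -0.02] final-axes [-0.15  0.36 -0.02]
```

>>> play_rows([
  [[0,0,0,-0.1,0.3,0,75],[0,0,0,0,0.2,0,75],[0,0,0,0,0,0,75]],
])

```text
t: 5.55
tcp_pos: [0.5213, -0.212, 0.048]
tcp_rot: [-1.572, -0.562, -0.363]
contact_force: [0.2, 0.3, -0.7]
gripper_width: 0.0605
```

>>> play_rows([
  [[0,0,0,0,0.15,0,75],[0,0,0,0,0,0,75]],
])

```text
t: 5.72
tcp_pos: [0.5217, -0.2122, 0.0481]
tcp_rot: [-1.572, -0.562, -0.363]
contact_force: [0.8, -0.2, -0.4]
gripper_width: 0.0601
```

>>> play_rows([
  [[0,0,0,0,0.15,0,75],[0,0,0,0,0,0,75]],
])

```text
t: 5.88
tcp_pos: [0.522, -0.2123, 0.0483]
tcp_rot: [-1.572, -0.562, -0.363]
contact_force: [-0.2, -0.3, -0.3]
gripper_width: 0.0604
```

>>> play_rows([
  [[0,0,0,0,0.3,0,75]],
])

```text
t: 5.97
tcp_pos: [0.5228, -0.2127, 0.048]
tcp_rot: [-1.572, -0.562, -0.364]
contact_force: [-87.1, 34.6, 80.1]
gripper_width: 0.0604
```

>>> play_rows([
  [[0,0,0,-0.1,0.3,0,75]],
])

```text
t: 6.05
tcp_pos: [0.5227, -0.2126, 0.0481]
tcp_rot: [-1.572, -0.561, -0.364]
contact_force: [-66.3, 26.7, 61.7]
gripper_width: 0.0605
```

>>> play_rows([
  [[0,0,0,-0.1,0.3,0,75]],
])

```text
t: 6.13
tcp_pos: [0.5226, -0.2126, 0.0481]
tcp_rot: [-1.572, -0.561, -0.364]
contact_force: [-52.4, 20.3, 47.6]
gripper_width: 0.0601
```

```bash
python3 - <<'E'
from h import *
todo(*grasp(.5207,-.212,-.366,.0))
E
```

```text
t 6.13 tcp [ 0.5226 -0.2126  0.0481] F [-52.4  20.3  47.6] w 0.0601
rotvec deg(tool) [0.01 0.1  0.17] shift cm now-axes [-0.24  0.01 -0.01] final-axes [-0.24  0.01 -0.01]
```

>>> play_rows([
  [[0,0,0,0,-0.6,0,75],[0,0,0,-0.2,-0.4,0,75],[0,0,0,0,0,0,75]],
])

```text
t: 6.38
tcp_pos: [0.516, -0.2101, 0.0577]
tcp_rot: [-1.572, -0.564, -0.364]
contact_force: [-1.0, 0.5, -0.9]
gripper_width: 0.0604
```

```bash
python3 - <<'E'
from h import *
todo(*grasp(.5207,-.212,-.366,.010))
f=bot.grab_frame("wrist");save("w3",np.clip(f["frame"][150:450,120:520]*1.5,0,255).astype(np.uint8).repeat(2,0).repeat(2,1))
E
```

```text
t 6.38 tcp [ 0.516  -0.2101  0.0577] F [-1.   0.5 -0.9] w 0.0604
rotvec deg(tool) [0.01 0.1  0.29] shift cm now-axes [-0.15  0.2  -0.01] final-axes [-0.15  0.2  -0.01]
```

View pics/w3.png

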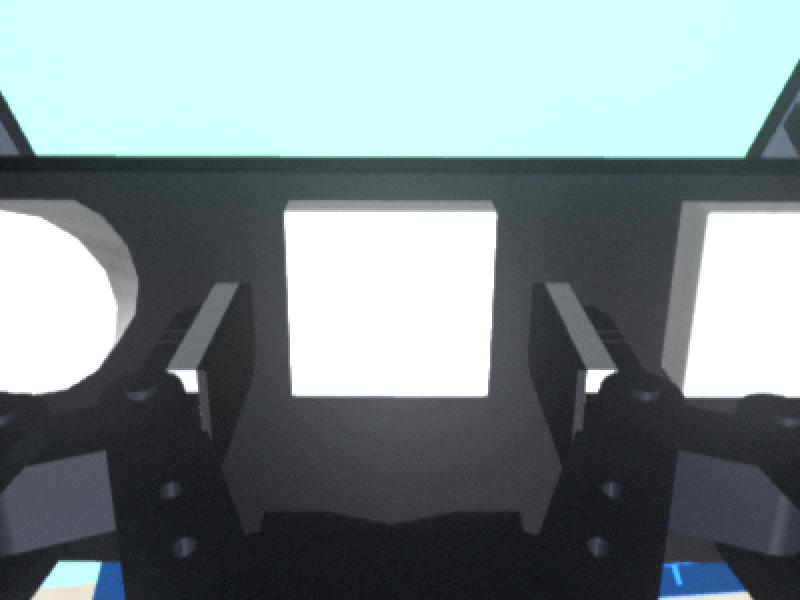

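The crop shows the blank centred between the fingers (x≈391 against 392) with the neighbours clear. The fingertips sit about 6 mm too far up the slope, so I'll shift down-slope and set the depth before gripping. The last touch on the plate also read a wrist force of about 123 N, so I'll keep later contacts gentler.

>>> play_rows([
  [[0,0,0.2,-0.5,0.2,0,75],[0,0,0,-0.2,0.1,0,75],[0,0,0,0,0,0,75]],
])

```text
t: 6.68
tcp_pos: [0.5116, -0.2084, 0.0488]
tcp_rot: [-1.572, -0.558, -0.364]
contact_force: [0.1, 0.5, 0.1]
gripper_width: 0.0604
```

```bash
python3 - <<'E'
from h import *
todo(*grasp(.5160,-.2100,-.366,.010))
E
```

```text
t 6.68 tcp [ 0.5116 -0.2084  0.0488] F [0.1 0.5 0.1] w 0.0604
rotvec deg(tool) [ 0.01  0.1  -0.02] shift cm now-axes [ 0.28 -0.57  0.01] final-axes [ 0.28 -0.57  0.01]
```

>>> play_rows([
  [[0,0,0,0.2,-0.3,0,75],[0,0,0,0,0,0,75]],
])

```text
t: 6.85
tcp_pos: [0.5112, -0.2082, 0.051]
tcp_rot: [-1.572, -0.556, -0.364]
contact_force: [0.7, 0.2, 0.7]
gripper_width: 0.0604
```

```bash
cat >> h.py <<'E'
n_=np.array([-.495,.190,.848]);s_=np.array([.792,-.304,.530])
def ns():
    p=np.array(bot.sense()["tcp_pos"]);print("above contact mm",round((n_@p+.2583)*1e3,1),"s rel want",round((s_@p-.4970)*1e3,1))
E
python3 -c "
from h import *
ns()"
```

```text
above contact mm 9.0 s rel want -1.8
```

>>> play_rows([
  [[0,0,0,0.25,-0.15,0,75],[0,0,0,0,0,0,255],[0,0,0,0,0,0,255],[0,0,0,0,0,0,255],[0,0,0,0,0,0,255],[0,0,0,0,0,0,255],[0,0,0,0,0,0,255]],
], newtons=40)

```text
t: 7.43
tcp_pos: [0.5124, -0.2086, 0.0538]
tcp_rot: [-1.572, -0.555, -0.364]
contact_force: [-1.7, 0.2, 1.8]
gripper_width: 0.0427
```

```bash
python3 - <<'E'
from h import *
ns()
f=bot.grab_frame("wrist");save("w4",np.clip(f["frame"][180:420,160:480]*1.5,0,255).astype(np.uint8).repeat(2,0).repeat(2,1))
E
```

```text
above contact mm 10.6 s rel want 0.8
```

View pics/w4.png

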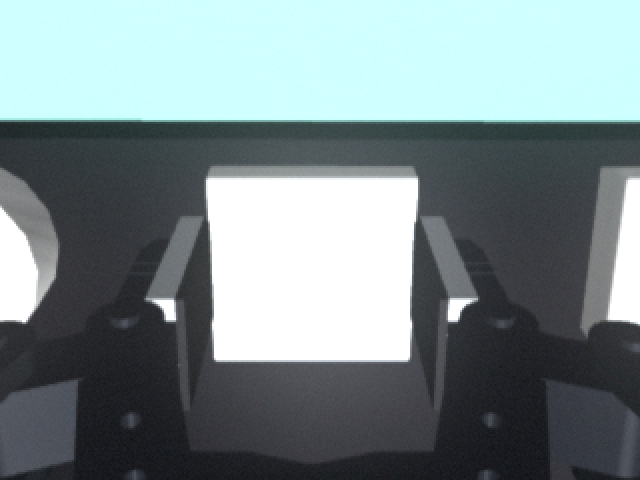

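>>> play_rows([
  [[0,0,0,0,-0.8,0,255],[0,0,0,0,-1.5,0,255],[0,0,0,0,-2,0,255],[0,0,0,0,-2,0,255],[0,0,0,0,-2,0,255],[0,0,0,0,-2,0,255],[0,0,0,0,0,0,255]],
])

```text
t: 8.07
tcp_pos: [0.4583, -0.1879, 0.1442]
tcp_rot: [-1.572, -0.552, -0.364]
contact_force: [0.4, -0.6, 0.5]
gripper_width: 0.0425
```

```bash
python3 - <<'E'
from h import *
Rt=R.from_euler('z',.080)*RX
todo(np.array([.528,.270,.16]),Rt)
f=bot.grab_frame("wrist");save("w5",np.clip(f["frame"][180:420,160:480]*1.5,0,255).astype(np.uint8).repeat(2,0).repeat(2,1))
E
```

```text
t 8.07 tcp [ 0.4583 -0.1879  0.1442] F [ 0.4 -0.6  0.5] w 0.0425
rotvec deg(tool) [  7.07 -24.8   31.09] shift cm now-axes [-7.51 -6.52 45.26] final-axes [10.6  -1.58 45.08]
```

View pics/w5.png

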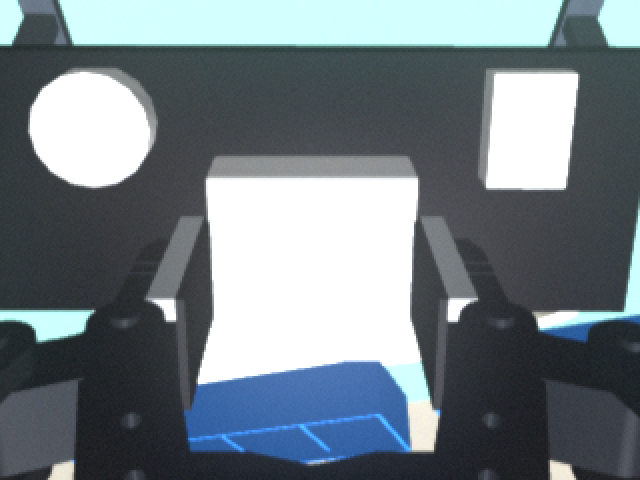

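The wrist view shows the square blank held between the pads at crop (207–417, 178), while the round one (92,128) and the oblong one (530,128) are still on the rack. Next I'll level the tool and carry the blank across.

>>> play_rows([
  [[1.2,-4.1,5.2,0,-0.5,0,255],[1.2,-4.1,5.2,0,-0.5,0,255],[1.2,-4.1,5.2,0,-0.5,0,255],[1.2,-4.1,5.2,0,-0.5,0,255],[1.2,-4.1,5.2,0,0,0,255],[1.1,-4.1,5.1,0,0,0,255]],
])

```text
t: 8.62
tcp_pos: [0.4463, -0.184, 0.1528]
tcp_rot: [-1.559, 0.023, 0.094]
contact_force: [0.3, 0.5, -1.1]
gripper_width: 0.0423
```

```bash
python3 - <<'E'
from h import *
Rt=R.from_euler('z',.080)*RX
todo(np.array([.528,.270,.16]),Rt)
E
```

```text
t 8.62 tcp [ 0.4463 -0.184   0.1528] F [ 0.3  0.5 -1.1] w 0.0423
rotvec deg(tool) [-0.67  0.78 -1.34] shift cm now-axes [12.36 -0.49 44.44] final-axes [11.77 -0.72 44.6 ]
```

>>> play_rows([
  [[-0.6,0.8,-1.3,1.0,-0.2,2.0,255],[0,0,0,1.5,-0.1,3.6,255],[0,0,0,1.5,-0.1,3.6,255],[0,0,0,1.5,-0.1,3.6,255],[0,0,0,1.5,-0.1,3.6,255],[0,0,0,1.5,-0.1,3.6,255],[0,0,0,1.5,0,3.6,255],[0,0,0,1.5,0,3.6,255],[0,0,0,1.5,0,3.6,255],[0,0,0,1.5,0,3.6,255],[0,0,0,1.5,0,3.6,255],[0,0,0,1.5,0,3.6,255],[0,0,0,0.5,0,1.0,255],[0,0,0,0,0,0,255]],
])

```text
t: 9.78
tcp_pos: [0.6002, 0.2768, 0.1197]
tcp_rot: [-1.565, 0.046, 0.08]
contact_force: [1.0, -0.3, -1.0]
gripper_width: 0.0427
```

```bash
python3 - <<'E'
from h import *
Rt=R.from_euler('z',.080)*RX
todo(np.array([.60,.276,.15]),Rt)
f=bot.grab_frame("wrist")
np.save("w6.npy",f["frame"]);import pickle;pickle.dump(f,open("w6.pkl","wb"))
s=bot.sense();Rc=R.from_euler('xyz',s["tcp_rot"])
c=np.array([[a,b,.055] for a,b in[(-.0235,-.0235),(-.0235,.0235),(.0235,.0235),(.0235,-.0235)]])
print("pred cav",proj(f,R.from_euler('z',.08).apply(c)+[.528,.2705,0]).round(1).tolist())
for q in("cavity_square","blank_square"):
    for r in bot.tip_of(q,f)[:2]: print(q,r["p"],(np.array(r["point"])*[640,480]).round(1))
save("w6",np.clip(f["frame"]*1.3,0,255).astype(np.uint8))
E
```

```text
t 9.78 tcp [0.6002 0.2768 0.1197] F [ 1.  -0.3 -1. ] w 0.0427
rotvec deg(tool) [-0.35  0.02 -2.61] shift cm now-axes [-0.17 -3.03 -0.06] final-axes [-0.03 -3.03 -0.08]
pred cav [[272.1, 97.9], [355.1, 97.9], [353.0, 181.8], [274.5, 181.8]]
cavity_square 0.93 [317.3 143.9]
blank_square 0.96 [315.9 302. ]
```

View pics/w6.png

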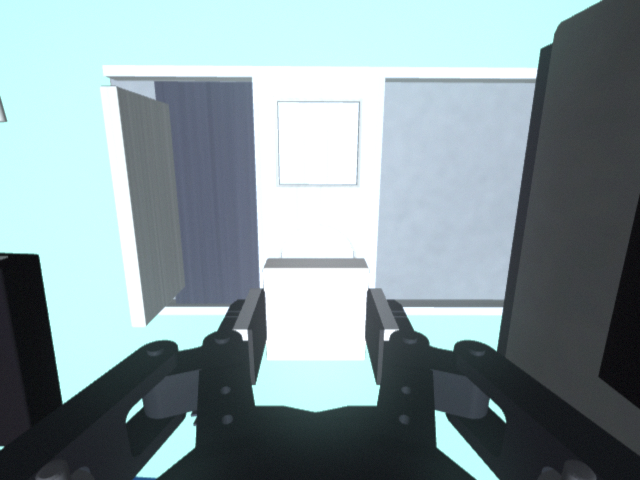

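The view shows the square cavity's rim at about (277–359, 101–186), 5 px right and 3.5 px below my prediction. The blank is held at (264–368, 268), the press head is at the right and the push plate at the left. Next I measure these edges numerically in the same image.

```bash
python3 - <<'E'
from h import *
import pickle
f=pickle.load(open("w6.pkl","rb"));g=cv2.GaussianBlur(f["frame"],(3,3),0).astype(int).sum(2)
print("col318 rows95-110",g[95:110,312:324].mean(1).astype(int)//3);print("rows178-194",g[178:194,312:324].mean(1).astype(int)//3)
print("rows140 cols270-288",g[130:150,270:288].mean(0).astype(int)//3);print("cols350-368",g[130:150,350:368].mean(0).astype(int)//3)
print("blank rows250-276",g[250:276,310:322].mean(1).astype(int)//3)
print("front face row263 cols256-276",g[261:265,256:276].mean(0).astype(int)//3,"cols 360-378",g[261:265,360:378].mean(0).astype(int)//3)
print("top row273 cols 256-276",g[272:275,256:276].mean(0).astype(int)//3,g[272:275,360:378].mean(0).astype(int)//3)
print("blank back rows 350-368",g[350:368,310:322].mean(1).astype(int)//3)
E
```

```text
col318 rows95-110 [216 215 212 207 201 187 173 182 205 216 218 218 218 218 218]
rows178-194 [218 218 218 218 217 206 186 177 185 199 211 215 216 216 216 216]
rows140 cols270-288 [217 216 216 216 213 206 200 187 179 198 215 217 219 220 221 221 220 219]
cols350-368 [217 217 219 221 221 219 208 182 162 173 191 205 215 219 219 218 217 216]
blank rows250-276 [220 220 220 220 220 220 215 193 157 130 122 121 122 121 121 121 125 146
 184 216 231 235 236 236 236 238]
front face row263 cols256-276 [ 91  99 136 188 213 213 212 210 198 169 134 116 113 113 113 113 114 114
 115 115] cols 360-378 [119 118 118 118 123 141 174 203 215 216 216 217 219 220 218 207 183 165]
top row273 cols 256-276 [ 92  96 120 166 203 212 209 212 224 233 235 235 235 235 235 235 236 236
 235 236] [235 235 235 235 235 235 234 232 223 213 214 218 220 219 214 196 172 159]
blank back rows 350-368 [231 231 232 232 232 232 232 232 230 222 210 202 200 200 200 200 200 199]
```

```bash
python3 - <<'E'
from h import *
import pickle
f=pickle.load(open("w6.pkl","rb"))
t=np.array([.6002,.2768,.1197]);Rc=R.from_euler('xyz',[-1.565,.046,.08])
def bl(p): # x,z offset in tool, h = tcp above underside
    x,z,h=p; P=np.array([[x,h-14e-3,z],[x-.022,h-.014,z],[x-.022,h,z],[x+.022,h-.014,z],[x-.022,h-.007,z-.022],[x-.022,h-.007,z+.022]]); P[0,1]=h-.014
    # tool y points down: underside at +h
    uv=proj(f,Rc.apply(P)+t); return np.array([uv[1,1],uv[2,1],uv[3,1],uv[4,0],uv[5,0]])
ob=np.array([267.8,257.6,359.5,265.2,365.8])
r=least_squares(lambda p:bl(p)-ob,[-.004,0,.005]);print("blank x,z,h mm",(r.x*1e3).round(2),"res",r.fun.round(1))
B=Rc.apply([r.x[0],r.x[2],r.x[1]])+t;print("blank underside world(cam)",B.round(4))
for half in(.0235,):
    def cv(p):
        c=np.array([[-half,0],[half,0],[0,-half],[0,half]]);a=p[2];W=np.c_[c@np.array([[np.cos(a),np.sin(a)],[-np.sin(a),np.cos(a)]])+p[:2],np.full(4,p[3])]
        uv=proj(f,W);return np.array([uv[0,1],uv[1,1],uv[2,0],uv[3,0]])
    oc=np.array([100.8,185.1,277.8,358.3])
    for z in(.055,.049):
        q=least_squares(lambda p:cv([p[0],p[1],.08,z])-oc,[.53,.27]);print(z,"cav",q.x.round(4),"res",q.fun.round(2))
    q=least_squares(lambda p:cv([p[0],p[1],.08,p[2]])-oc,[.53,.27,.055]);print("free z",q.x.round(4),q.fun.round(2))
E
```

```text
blank x,z,h mm [2.72 0.13 6.58] res [ 0.6 -0.4 -0.2 -0.2  0.2]
blank underside world(cam) [0.6026 0.2772 0.113 ]
0.055 cav [0.5295 0.2732] res [ 0.34 -0.38 -0.    0.  ]
0.049 cav [0.5293 0.2733] res [ 1.4  -1.62  1.1  -1.1 ]
free z [0.5296 0.2732 0.0559] [ 0.17 -0.18 -0.18  0.18]
```

>>> play_rows([
  [[-0.3,0,-2.6,-1.5,0,0,255],[0,0,0,-2.0,0,0.2,255],[0,0,0,-2.0,0,0,255],[0,0,0,-1.5,0.5,0,255],[0,0,0,0,0.5,0,255],[0,0,0,0,0,0,255]],
])

```text
t: 10.43
tcp_pos: [0.5274, 0.26, 0.1083]
tcp_rot: [-1.573, 0.001, 0.067]
contact_force: [-0.3, 0.7, -1.7]
gripper_width: 0.0429
```

```bash
python3 - <<'E'
from h import *
Rt=R.from_euler('z',.080)*RX
todo(np.array([.5268,.2729,.070]),Rt)
E
```

```text
t 10.43 tcp [0.5274 0.26   0.1083] F [-0.3  0.7 -1.7] w 0.0429
rotvec deg(tool) [ 0.13 -0.77 -0.03] shift cm now-axes [0.02 3.82 1.3 ] final-axes [0.04 3.83 1.29]
```

>>> play_rows([
  [[0.1,-0.8,0,0,0.3,1.3,255],[0,0,0,0,1.0,0,255],[0,0,0,0,1.0,0,255],[0,0,0,0,0.7,0,255],[0,0,0,0,0,0,255]],
])

```text
t: 10.85
tcp_pos: [0.5294, 0.2717, 0.0761]
tcp_rot: [-1.571, -0.002, 0.078]
contact_force: [-0.8, -0.8, -1.0]
gripper_width: 0.0423
```

```bash
cat > m.py <<'E'
from h import *
import pickle,sys
Rt=R.from_euler('z',.080)*RX
todo(np.array([.5268,.2729,.070]),Rt)
s=bot.sense();f=bot.grab_frame("wrist");pickle.dump((s,f),open("w7.pkl","wb"))
t=np.array(s["tcp_pos"]);Rc=R.from_euler('xyz',s["tcp_rot"])
z=.055;half=.0235
B=np.array([[a,.0066,b] for a,b in[(-.0193,-.0219),(-.0193,.0221)]]);print("blank front bottom pred",proj(f,Rc.apply(B)+t).round(1).tolist())
c=np.array([[-half,-half,z],[-half,half,z],[half,half,z],[half,-half,z]]);print("cav pred",proj(f,R.from_euler('z',.08).apply(c)+[.5295,.2732,0]).round(1).tolist())
E
python3 m.py
```

```text
t 10.85 tcp [0.5294 0.2717 0.0761] F [-0.8 -0.8 -1. ] w 0.0423
rotvec deg(tool) [-0.01 -0.13  0.11] shift cm now-axes [-0.25  0.61  0.14] final-axes [-0.25  0.61  0.14]
blank front bottom pred [[267.2, 257.1], [363.8, 257.1]]
cav pred [[270.4, 239.8], [366.0, 239.6], [362.6, 324.5], [274.0, 324.8]]
```

```bash
cat > prof.py <<'E'
import pickle,numpy as np,cv2,sys
s,f=pickle.load(open("w7.pkl","rb"));g=f["frame"].astype(int).sum(2)/3
r0=int(sys.argv[1]);r1=int(sys.argv[2])
print("rows%d.."%r0,g[r0:r0+46,300:335].mean(1).astype(int).tolist())
print("cols258..",g[r1:r1+6,258:286].mean(0).astype(int).tolist());print("cols350..",g[r1:r1+6,350:380].mean(0).astype(int).tolist())
E
python3 prof.py 225 246
```

```text
rows225.. [198, 198, 198, 198, 198, 198, 198, 198, 198, 198, 198, 198, 190, 185, 190, 196, 198, 199, 199, 199, 198, 199, 199, 199, 199, 199, 199, 199, 199, 199, 199, 197, 179, 133, 107, 105, 106, 106, 106, 106, 106, 107, 120, 167, 199, 219]
cols258.. [197, 198, 199, 199, 197, 197, 197, 199, 199, 196, 185, 184, 179, 131, 151, 193, 197, 198, 200, 203, 205, 205, 204, 204, 202, 201, 199, 197]
cols350.. [201, 200, 200, 200, 200, 199, 198, 198, 201, 204, 204, 204, 202, 194, 152, 113, 162, 171, 178, 191, 200, 201, 202, 201, 199, 199, 197, 197, 197, 197]
```

>>> play_rows([
  [[0,0,0,-0.35,0.5,0.15,255],[0,0,0,0,0.5,0,255],[0,0,0,0,0,0,255]],
])

```text
t: 11.15
tcp_pos: [0.5259, 0.2729, 0.0655]
tcp_rot: [-1.571, -0.002, 0.077]
contact_force: [0.1, 0.1, -0.9]
gripper_width: 0.0429
```

```bash
python3 m.py; python3 prof.py 225 250
```

```text
t 11.15 tcp [0.5259 0.2729 0.0655] F [ 0.1  0.1 -0.9] w 0.0429
rotvec deg(tool) [-0.   -0.16  0.1 ] shift cm now-axes [ 0.09 -0.45 -0.01] final-axes [ 0.09 -0.45 -0.01]
blank front bottom pred [[267.1, 257.1], [363.8, 257.1]]
cav pred [[264.6, 253.3], [365.7, 253.0], [362.1, 341.4], [268.9, 341.7]]
rows225.. [154, 189, 197, 198, 198, 198, 198, 198, 198, 198, 198, 198, 198, 198, 198, 198, 198, 198, 198, 198, 198, 198, 198, 198, 197, 192, 185, 184, 194, 198, 198, 196, 178, 131, 106, 104, 104, 105, 105, 105, 105, 106, 118, 166, 198, 217]
cols258.. [197, 198, 198, 192, 187, 187, 185, 154, 162, 191, 192, 192, 192, 194, 195, 197, 197, 197, 196, 194, 193, 192, 190, 192, 193, 194, 194, 194]
cols350.. [192, 193, 194, 194, 194, 192, 190, 192, 193, 195, 195, 196, 195, 190, 166, 149, 172, 176, 180, 188, 197, 200, 201, 200, 200, 198, 197, 196, 196, 195]
```

>>> play_rows([
  [[0,0,0,0.03,0.3,0,255],[0,0,0,0,0.3,0,255]],
])

```text
t: 11.37
tcp_pos: [0.5267, 0.2733, 0.0605]
tcp_rot: [-1.57, -0.003, 0.077]
contact_force: [-0.7, 0.1, -1.5]
gripper_width: 0.0425
```

```bash
python3 m.py; python3 prof.py 225 252
```

```text
t 11.37 tcp [0.5267 0.2733 0.0605] F [-0.7  0.1 -1.5] w 0.0425
rotvec deg(tool) [-0.04 -0.15  0.19] shift cm now-axes [ 0.01 -0.95 -0.04] final-axes [ 0.01 -0.95 -0.04]
blank front bottom pred [[267.1, 257.1], [363.8, 257.1]]
cav pred [[262.3, 255.1], [366.6, 254.8], [362.8, 345.5], [266.9, 345.8]]
rows225.. [99, 154, 189, 197, 198, 198, 198, 198, 198, 198, 198, 198, 198, 198, 198, 198, 198, 198, 198, 198, 198, 198, 198, 198, 198, 198, 197, 190, 184, 186, 195, 196, 179, 131, 106, 104, 105, 105, 105, 105, 104, 106, 119, 166, 198, 218]
cols258.. [198, 186, 186, 187, 180, 145, 164, 191, 192, 192, 192, 191, 192, 193, 194, 194, 193, 191, 190, 188, 187, 188, 189, 191, 191, 191, 190, 189]
cols350.. [188, 188, 190, 190, 190, 189, 188, 187, 188, 190, 190, 191, 191, 190, 186, 149, 148, 172, 175, 180, 188, 198, 200, 201, 200, 200, 199, 197, 197, 197]
```

>>> play_rows([
  [[0,0,0,-0.05,0.25,-0.04,255]],
])

```text
t: 11.5
tcp_pos: [0.5263, 0.2729, 0.0577]
tcp_rot: [-1.57, -0.003, 0.077]
contact_force: [-0.0, 0.2, 0.2]
gripper_width: 0.0427
```

>>> play_rows([
  [[0,0,0,0,0.15,0,255]],
])

```text
t: 11.58
tcp_pos: [0.5262, 0.2728, 0.0559]
tcp_rot: [-1.57, -0.003, 0.077]
contact_force: [0.1, 0.0, -1.6]
gripper_width: 0.0426
```

>>> play_rows([
  [[0,0,0,0,0.1,0,255]],
])

```text
t: 11.67
tcp_pos: [0.5262, 0.2727, 0.0548]
tcp_rot: [-1.57, -0.003, 0.077]
contact_force: [-0.1, 0.4, -0.1]
gripper_width: 0.0428
```

>>> play_rows([
  [[0,0,0,0,0.1,0,255]],
])

```text
t: 11.75
tcp_pos: [0.5263, 0.2728, 0.0542]
tcp_rot: [-1.57, -0.004, 0.077]
contact_force: [-3.3, -2.6, 11.7]
gripper_width: 0.0425
```

```bash
python3 m.py; python3 prof.py 230 254; python3 - <<'E'
import pickle,cv2,numpy as np
s,f=pickle.load(open("w7.pkl","rb"))
cv2.imwrite("pics/w7.png",np.clip(cv2.resize(f["frame"][225:385,215:415],None,fx=4,fy=4,interpolation=2)*1.2,0,255).astype(np.uint8)[:,:,::-1])
E
```

```text
t 11.75 tcp [0.5263 0.2728 0.0542] F [-3.3 -2.6 11.7] w 0.0425
rotvec deg(tool) [-0.05 -0.15  0.21] shift cm now-axes [ 0.06 -1.58  0.01] final-axes [ 0.05 -1.58  0.01]
blank front bottom pred [[267.1, 257.1], [363.8, 257.1]]
cav pred [[261.3, 260.9], [369.7, 260.6], [365.5, 354.1], [266.1, 354.5]]
rows230.. [103, 173, 195, 197, 197, 197, 198, 198, 198, 198, 198, 198, 198, 198, 198, 197, 198, 197, 197, 198, 198, 197, 198, 198, 198, 198, 198, 197, 187, 178, 142, 112, 106, 105, 105, 104, 105, 113, 158, 194, 216, 221, 222, 221, 222, 224]
cols258.. [198, 198, 199, 198, 197, 196, 195, 193, 192, 192, 194, 195, 196, 196, 195, 194, 193, 192, 190, 189, 189, 189, 191, 192, 193, 194, 192, 190]
cols350.. [192, 191, 191, 194, 196, 198, 198, 198, 196, 194, 192, 192, 192, 195, 197, 199, 198, 197, 193, 191, 190, 189, 190, 192, 197, 199, 201, 200, 200, 199]
```

View pics/w7.png

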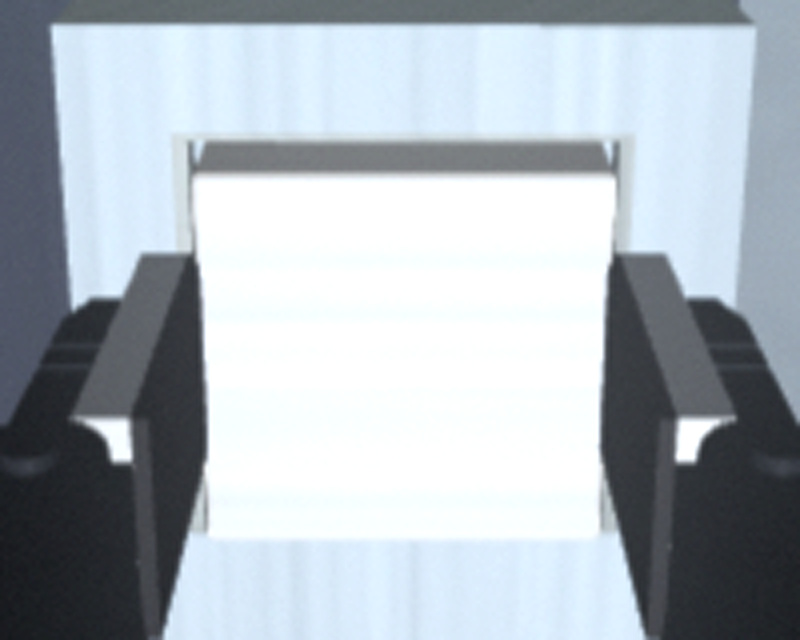

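The close view shows the blank inside the cavity with the rim visible on all four sides (rim at crop 175–632, row 137). It hasn't slipped in the grip. The upward force of 12 N means it has reached the floor, so I'll release and rise.

>>> play_rows([
  [[0,0,0,0,0,0,100],[0,0,0,0,0,0,80],[0,0,0,0,0,0,60],[0,0,0,0,0,0,60],[0,0,0,0,-0.5,0,60],[0,0,0,0,-1.0,0,60],[0,0,0,0,-2.0,0,60],[0,0,0,0,-2.0,0,60],[0,0,0,0,0,0,60]],
])

```text
t: 12.55
tcp_pos: [0.5256, 0.2724, 0.1132]
tcp_rot: [-1.57, -0.003, 0.077]
contact_force: [-0.3, -0.6, 1.1]
gripper_width: 0.0656
```

```bash
python3 - <<'E'
from h import *
import pickle
s=bot.sense();f=bot.grab_frame("wrist");pickle.dump((s,f),open("w8.pkl","wb"))
print(np.round(s["tcp_pos"],4),np.round(s["tcp_rot"],3),np.round(s["contact_force"],1))
Rz=R.from_euler('z',.08)
for nm,half,z in(("rim",.0235,.055),("top if seated .063",.022,.063),("top if on die .069",.022,.069)):
    c=np.array([[-half,-half,z],[-half,half,z],[half,half,z],[half,-half,z]]);print(nm,proj(f,Rz.apply(c)+[.5289,.2732,0]).round(1).tolist())
g=cv2.cvtColor(f["frame"],cv2.COLOR_RGB2GRAY)
for r in bot.regions_of("blank_square",f)[:2]:
    m=r["pixels"].astype(np.uint8);c=max(cv2.findContours(m,0,1)[0],key=cv2.contourArea);print(r["p"],cv2.approxPolyDP(c,5,True)[:,0].tolist())
    u,v=(np.array(r["point"])*[640,480]).astype(int);print("col prof",v-50,g[v-50:v-28,u-5:u+5].mean(1).astype(int).tolist(),v+28,g[v+28:v+60,u-5:u+5].mean(1).astype(int).tolist());print("row prof",u-60,g[v-3:v+3,u-60:u-36].mean(0).astype(int).tolist(),u+36,g[v-3:v+3,u+36:u+60].mean(0).astype(int).tolist())
# push plan: push plate outer-face centre, in press frame
p=np.array([.5289,.2732])+Rz.apply([.036,-.100,0])[:2];print("push plate outer centre",p.round(4))
E
```

```text
[0.5256 0.2724 0.1132] [-1.57  -0.003  0.077] [-0.3 -0.6  1.1]
rim [[276.5, 227.0], [355.4, 226.8], [353.2, 298.6], [279.2, 298.8]]
top if seated .063 [[277.8, 233.1], [354.3, 232.8], [352.2, 302.2], [280.2, 302.4]]
top if on die .069 [[276.7, 235.9], [355.4, 235.7], [353.2, 306.8], [279.3, 307.0]]
0.66 [[0, 168], [0, 213], [11, 226], [19, 222]]
col prof 157 [176, 175, 175, 175, 175, 176, 176, 175, 175, 175, 175, 175, 172, 170, 167, 163, 160, 157, 152, 149, 147, 144] 235 [176, 176, 176, 176, 176, 176, 176, 177, 176, 176, 176, 176, 176, 176, 176, 177, 176, 176, 176, 176, 176, 176, 176, 176, 176, 177, 176, 176, 176, 176, 176, 176]
row prof -54 [51, 52, 51, 51, 51, 51, 51, 50, 51, 50, 50, 49, 50, 49, 51, 49, 50, 50, 50, 49, 50, 48, 49, 49] 42 [177, 177, 177, 177, 177, 177, 177, 177, 177, 178, 178, 177, 177, 177, 177, 177, 178, 177, 178, 177, 177, 178, 178, 178]
0.64 [[353, 230], [281, 228], [280, 299], [351, 300]]
col prof 210 [191, 191, 191, 191, 192, 192, 192, 191, 191, 191, 192, 191, 191, 191, 191, 188, 180, 155, 119, 104, 101, 109] 288 [218, 218, 217, 215, 213, 210, 210, 212, 213, 213, 212, 214, 212, 187, 178, 187, 192, 192, 192, 192, 192, 192, 192, 192, 192, 192, 192, 192, 192, 192, 192, 192]
row prof 256 [183, 187, 185, 184, 184, 189, 195, 195, 193, 192, 190, 191, 192, 193, 193, 191, 191, 193, 192, 180, 179, 174, 132, 186] 352 [206, 162, 130, 159, 170, 189, 195, 196, 195, 194, 193, 192, 191, 191, 192, 191, 190, 189, 187, 187, 188, 188, 189, 187]
push plate outer centre [0.5728 0.1764]
```

The edges fit a seated blank: rim near row 227, blank's top edge near 232 (predicted 233 if seated, 236 if it lay on the die). Now I close the fingers, cross over the push plate and get behind it.

>>> play_rows([
  [[0,0,0,0,-2.0,0,60],[0,0,0,0,-2.0,0,255],[0,0,0,0,-0.5,-1.5,255],[0,0,0,1.0,0,-3.0,255],[0,0,0,1.0,0,-3.5,255],[0,0,0,1.0,0,-3.5,255],[0,0,0,0.8,0,-2.5,255],[7.1,0,0,0,0,0,255],[7.1,0,0,0,0,0,255],[0,0,0,0,0,0,255]],
])

```text
t: 13.48
tcp_pos: [0.5722, 0.1256, 0.1476]
tcp_rot: [-1.318, 0.008, 0.083]
contact_force: [-0.5, -0.7, -0.4]
gripper_width: -0.0002
```

```bash
cat > p.py <<'E'
from h import *
Rt=R.from_euler('z',.080)*RX*R.from_euler('x',14.2,degrees=True)
Rz=R.from_euler('z',.08)
todo(np.array([.576,.1365,.072]),Rt)
d=Rz.inv().apply(np.array(bot.sense()["tcp_pos"])-[.5728,.1764,.095]);print("tcp rel push-plate (press x, -press y):",d[1].round(4),d[0].round(4))
E
python3 p.py
```

```text
t 13.48 tcp [0.5722 0.1256 0.1476] F [-0.5 -0.7 -0.4] w -0.0002
rotvec deg(tool) [-0.28  0.03 -0.5 ] shift cm now-axes [ 0.53  7.58 -0.86] final-axes [ 0.47  7.59 -0.83]
tcp rel push-plate (press x, -press y): -0.0506 -0.0047
```

>>> play_rows([
  [[0,0,0,0.4,1.9,-0.5,255],[0,0,0,0,1.9,-0.5,255],[0,0,0,0,1.9,-0.5,255],[0,0,0,0,1.4,-0.3,255],[0,0,0,0,0,0,255]],
])

```text
t: 13.9
tcp_pos: [0.5742, 0.1199, 0.0679]
tcp_rot: [-1.329, 0.011, 0.076]
contact_force: [-1.2, 0.5, -0.9]
gripper_width: -0.0
```

```bash
python3 p.py
```

```text
t 13.9 tcp [0.5742 0.1199 0.0679] F [-1.2  0.5 -0.9] w -0.0
rotvec deg(tool) [ 0.34 -0.38 -0.57] shift cm now-axes [ 0.3  -0.    1.69] final-axes [0.31 0.01 1.69]
tcp rel push-plate (press x, -press y): -0.0564 -0.0031
```

>>> play_rows([
  [[0.3,-0.3,-0.5,0.1,0.24,0.97,255],[0,0,0,0,0.24,0.97,255],[0,0,0,0,0.24,0.97,255],[0,0,0,0,0.12,0.5,255],[0,0,0,0,0.12,0.5,255],[0,0,0,0,0.12,0.5,255]],
])

```text
t: 14.4
tcp_pos: [0.5712, 0.1695, 0.0701]
tcp_rot: [-1.328, -0.001, 0.08]
contact_force: [-0.3, -4.8, -3.5]
gripper_width: 0.0001
```

```bash
python3 p.py
```

```text
t 14.4 tcp [0.5712 0.1695 0.0701] F [-0.3 -4.8 -3.5] w 0.0001
rotvec deg(tool) [0.3  0.01 0.03] shift cm now-axes [ 0.22 -0.98 -3.19] final-axes [ 0.22 -1.   -3.18]
tcp rel push-plate (press x, -press y): -0.0067 -0.0022
```

>>> play_rows([
  [[0,0,0,0,0.12,0.5,255],[0,0,0,0,0.15,0.6,255],[0,0,0,0,0.15,0.6,255],[0,0,0,0,0.15,0.6,255],[0,0,0,0,0.15,0.6,255],[0,0,0,0,0.15,0.6,255],[0,0,0,0,0.15,0.6,255],[0,0,0,0,0.15,0.6,255],[0,0,0,0,0.15,0.6,255],[0,0,0,0,0.15,0.6,255],[0,0,0,0,0.12,0.5,255],[0,0,0,0,0.12,0.5,255]],
])

```text
t: 15.4
tcp_pos: [0.5653, 0.2467, 0.0703]
tcp_rot: [-1.332, -0.001, 0.079]
contact_force: [0.4, -4.5, -1.2]
gripper_width: -0.0
```

```bash
python3 p.py
```

```text
t 15.4 tcp [0.5653 0.2467 0.0703] F [ 0.4 -4.5 -1.2] w -0.0
rotvec deg(tool) [ 0.49 -0.06  0.08] shift cm now-axes [  0.21  -2.79 -10.71] final-axes [  0.19  -2.88 -10.69]
tcp rel push-plate (press x, -press y): 0.0706 -0.0019
```

>>> play_rows([
  [[0,0,0,0,0.15,0.6,255],[0,0,0,0,0.15,0.6,255],[0,0,0,0,0.15,0.6,255],[0,0,0,0,0.12,0.5,255],[0,0,0,0,0.12,0.5,255],[0,0,0,0,0.1,0.4,255],[0,0,0,0,0.1,0.4,255]],
])

```text
t: 15.98
tcp_pos: [0.5622, 0.2881, 0.0702]
tcp_rot: [-1.331, -0.001, 0.079]
contact_force: [0.9, -2.7, -1.2]
gripper_width: -0.0001
```

```bash
cat >> p.py <<'E'
f=bot.grab_frame("top");im=f["frame"]
for r in bot.tip_of("push_plate",f)[:1]: print("pp top cam",r["p"],atz(f,*(np.array(r["point"])*[640,480]),.095).round(4))
E
python3 p.py
```

```text
t 15.98 tcp [0.5622 0.2881 0.0702] F [ 0.9 -2.7 -1.2] w -0.0001
rotvec deg(tool) [ 0.48 -0.05  0.1 ] shift cm now-axes [  0.19  -3.78 -14.74] final-axes [  0.17  -3.91 -14.71]
tcp rel push-plate (press x, -press y): 0.1122 -0.0017
pp top cam 0.74 [0.5728 0.2892 0.095 ]
```

>>> play_rows([
  [[0,0,0,0,0.08,0.35,255],[0,0,0,0,0.08,0.35,255],[0,0,0,0,0.08,0.35,255],[0,0,0,0,0.08,0.3,255]],
])

```text
t: 16.42
tcp_pos: [0.5618, 0.2896, 0.0706]
tcp_rot: [-1.355, -0.0, 0.068]
contact_force: [-2.7, -19.3, 5.8]
gripper_width: -0.0
```

>>> play_rows([
  [[0,0,0,0,0.06,0.25,255],[0,0,0,0,0.06,0.25,255]],
])

```text
t: 16.58
tcp_pos: [0.5617, 0.2894, 0.0707]
tcp_rot: [-1.364, 0.0, 0.063]
contact_force: [-0.8, -15.8, 4.7]
gripper_width: 0.0004
```

>>> play_rows([
  [[0,0,0,0,0.06,0.25,255],[0,0,0,0,0.06,0.25,255]],
])

```text
t: 16.75
tcp_pos: [0.5617, 0.2893, 0.0708]
tcp_rot: [-1.373, 0.001, 0.058]
contact_force: [-2.3, -17.0, 5.2]
gripper_width: -0.0003
```

```bash
python3 - <<'E'
from h import *
f=bot.grab_frame("top");Rz=R.from_euler('z',.08)
pf=lambda P:(Rz.inv().apply(P-np.array([.5289,.2732,0])))[1]
for nm,pts,z,ref in(("base front",[(692,60),(718,335)],.02,-.26),("head front bottom",[(214,50),(229,340)],.118,-.045)):
    for q in pts:
        u=np.array(q)/5+[115,195];a=pf(atz(f,*u,z));print(nm,"rel cavity0",a.round(4),"=> cavity0 press x",round(ref-a,4))
t=bot.sense()["tcp_pos"];print("tcp rel cavity0",round(pf(np.array(t)),4))
w=bot.grab_frame("wrist")
for r in bot.regions_of("push_plate",f)[:1]:
    m=r["pixels"].astype(np.uint8);print("push region box",cv2.boundingRect(m))
a=cv2.resize(f["frame"][195:285,60:265],None,fx=4,fy=4,interpolation=2);save("home",np.clip(a*1.6,0,255).astype(np.uint8))
# die now visible? brightness along the shuttle line
for d in(.02,.04,.06,.08,.1,.12,.14,.16,.18,.20):
    P=np.array([.5289,.2732,.05])+Rz.apply([-.0,-.15+d-.0,0]);u=proj(f,P)[0].astype(int);print(round(-.15+d,3),f["frame"][u[1]-1:u[1]+2,u[0]-1:u[0]+2].mean((0,1)).astype(int).tolist(),end=" ")
E
```

```text
base front rel cavity0 -0.1377 => cavity0 press x -0.1223
base front rel cavity0 -0.1369 => cavity0 press x -0.1231
head front bottom rel cavity0 0.0818 => cavity0 press x -0.1268
head front bottom rel cavity0 0.083 => cavity0 press x -0.128
tcp rel cavity0 0.0134
-0.13 [101, 108, 110] -0.11 [98, 104, 107] -0.09 [107, 105, 97] -0.07 [141, 138, 128] -0.05 [158, 156, 145] -0.03 [167, 165, 154] -0.01 [172, 170, 159] 0.01 [170, 168, 157] 0.03 [165, 163, 152] 0.05 [154, 152, 141]
```

The stall at about 20 N, roughly 125 mm of travel and the press geometry (cavity first at x ≈ -0.125) all point to the shuttle being home. I'll back off and recheck.

>>> play_rows([
  [[0,0,0,0,-0.1,-0.5,255],[0,0,0,0,-0.2,-1.0,255],[0,0,0,0,-0.4,-1.9,255],[0,0,0,0,-0.4,-1.9,255],[0,0,0,0,-0.4,-1.9,255],[0,0,0,0,-2.0,0,255],[0,0,0,0,-3.0,0,255],[0,0,0,0,-3.0,0,255],[0,0,0,0,-3.0,-1.0,255],[0,0,0,-2.0,0,-2.0,255],[0,0,0,-3.0,0,-2.0,255],[0,0,0,-3.0,0,-2.0,255],[0,0,0,0,0,0,255],[0,0,0,0,0,0,255]],
])

```text
t: 18.07
tcp_pos: [0.4883, 0.1118, 0.1704]
tcp_rot: [-1.362, -0.002, 0.061]
contact_force: [-0.6, -0.2, 0.4]
gripper_width: -0.0
```

```bash
python3 - <<'E'
from h import *
s=bot.sense();print(s["t"],np.round(s["tcp_pos"],3),np.round(s["contact_force"],1),np.abs(s["dq"]).max())
f=bot.grab_frame("top");g=bot.grab_frame("scene");Rz=R.from_euler('z',.08)
pf=lambda P:(Rz.inv().apply(P-np.array([.5289,.2732,0])))
for n,c in(("top",f),("scene",g)):
    for q,z in(("push_plate",.095),("cavity_square",.049),("blank_square",.06),("blank_round",.05),("blank_oblong",.05)):
        for r in bot.tip_of(q,c)[:2 if q!="blank_square" else 5]:
            u=np.array(r["point"])*[640,480];P=atz(c,*u,z);print(n,q,round(r["p"],2),u.round(0),P.round(3),"press x(home=-.1 for plate) %.3f"%(pf(P)[1]-.125))
    for q in["case","fan_a","driver","tape","jar","heatsink"]: print(q,[ (np.array(r["point"])*[640,480]).round(0).tolist() for r in bot.tip_of(q,c)[:1]],end=" ")
    print()
# die corner search: bright die / push plate along line in top image
for d in np.arange(-.13,.0,.005):
    u=proj(f,np.array([.5289,.2732,.095])+Rz.apply([.036,d+.125,0]))[0].round().astype(int);print("%.3f:%d"%(d,f["frame"][u[1],u[0]].mean()),end=" ")
E
```

```text
18.0667 [0.488 0.112 0.17 ] [-0.6 -0.2  0.4] 0.060760735166855546
top push_plate 0.94 [186. 233.] [0.565 0.3   0.095] press x(home=-.1 for plate) -0.101
top push_plate 0.57 [481. 331.] [ 0.303 -0.386  0.095] press x(home=-.1 for plate) -0.764
top cavity_square 0.89 [147. 257.] [0.518 0.405 0.049] press x(home=-.1 for plate) 0.007
top blank_square 0.86 [427. 325.] [ 0.325 -0.269  0.06 ] press x(home=-.1 for plate) -0.649
top blank_square 0.57 [390. 305.] [ 0.375 -0.183  0.06 ] press x(home=-.1 for plate) -0.568
top blank_square 0.55 [347. 311.] [ 0.366 -0.079  0.06 ] press x(home=-.1 for plate) -0.463
top blank_round 0.55 [425. 256.] [ 0.494 -0.28   0.05 ] press x(home=-.1 for plate) -0.673
top blank_round 0.32 [443. 194.] [ 0.652 -0.339  0.05 ] press x(home=-.1 for plate) -0.745
top blank_oblong 0.65 [366. 237.] [ 0.547 -0.137  0.05 ] press x(home=-.1 for plate) -0.535
case [[307.0, 186.0]] fan_a [[443.0, 192.0]] driver [] tape [[368.0, 163.0]] jar [[193.0, 341.0]] heatsink [[232.0, 178.0]] 
scene push_plate 0.68 [432. 233.] [0.568 0.301 0.095] press x(home=-.1 for plate) -0.100
scen
[... 440 characters left out ...]
 for plate) -0.576
scene blank_round 0.43 [209. 261.] [ 0.486 -0.285  0.05 ] press x(home=-.1 for plate) -0.678
scene blank_oblong 0.7 [396. 185.] [0.347 0.284 0.05 ] press x(home=-.1 for plate) -0.100
scene blank_oblong 0.54 [270. 269.] [ 0.549 -0.131  0.05 ] press x(home=-.1 for plate) -0.529
case [[338.0, 315.0]] fan_a [[166.0, 230.0]] driver [[325.0, 232.0]] tape [[275.0, 349.0]] jar [[397.0, 185.0]] heatsink [[408.0, 309.0]] 
-0.130:103 -0.125:102 -0.120:104 -0.115:72 -0.110:60 -0.105:60 -0.100:117 -0.095:132 -0.090:70 -0.085:57 -0.080:58 -0.075:61 -0.070:60 -0.065:60 -0.060:57 -0.055:60 -0.050:72 -0.045:129 -0.040:141 -0.035:84 -0.030:37 -0.025:5 -0.020:17 -0.015:37 -0.010:38 -0.005:58
```

```bash
python3 -c "
from h import *
print(bot.hand_in())"
```

```text
the job is handed in; nothing more can be done
None
```

The square blank is in the die's square cavity and the shuttle is home under the press, but **one force limit was probably broken on the way**. While I felt for the rack plate with the open fingertips, one reading showed a wrist force of (-87, 35, 80) N, about 123 N in all. That is over the 120 N limit, and since it is a break of the rules the attempt may fail for it.

What I did:
- **Pick-up:** I took the square blank from the middle of the rack, with the tool square to the slope, and it did not slip in the grip.
- **Seating:** I lowered it level into the cavity until I felt about 12 N, then released it. The close view just before release showed the rim on all four sides, and the edges afterwards fitted a seated blank.
- **Shuttle:** I pushed the push plate about 125 mm until it stalled at about 20 N, then backed clear of everything.

Last checks:
- **Shuttle home:** both cameras put the push plate's outer face at -100 to -101 mm from the press origin; -100 mm is home, though that origin is itself my camera estimate.
- **Blank under the press:** the scene camera's network found it at the cavity, but with a confidence of only 0.60. The head hides it from the top camera, so flat seating was last checked before the push.
- **Other things:** the round and oblong blanks are still on the rack. The bystanders I compared stand where they were, but I did not check them finely, and the top camera missed the screwdriver, which only the scene camera found.
- **Time:** about 18 s of the 50 s, with the robot touching nothing at hand-in.

The wrist camera and the fingertip contact disagreed by about 5 mm along the slope. I therefore set the final placing from the blank and the cavity seen in the same picture.

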